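# Level the stall's display shelf

## Robot

A 6-joint arm with a two-finger parallel gripper is mounted at the origin on the work surface. World frame = base frame: x ahead of the robot, y to its left, z up, the work surface at z = 0. Lengths are in m, angles in rad, forces in N, time in s.
With the tool pointing down it reaches from about 0.375 to 0.75 m from the base axis. Payload 9 kg.
Tool frame: the origin (TCP) lies on the centre line of the jaws, within the pads' length; the fingertips stand 11 mm ahead of it and the grasp point (between the pads) lies 8 mm behind it; z points along the fingers, y is the direction in which the jaws open and shut (so a half turn about z gives the same grasp; the last joint's range is limited). The gripper opens to 85 mm and grips with 20 to 120 N. Pads are 22 mm wide; open, the fingers measure 114 mm over their backs; the gripper's body (76 mm by 85 mm) begins 54 mm behind the grasp point. The pads swing forward as they close: fully open they stand 13 mm farther back than shut.
Start: joints at [-1.327, 0.104, 0.097, 1.564, 0, 1.353], TCP at [0.267, -0.537, 0.242] pointing down, gripper open.
Joint ranges: [-2.99, 2.99], [-0.84, 1.86], [-1.1, 1.16], [-1.84, 2.11], [-1.51, 1.56], [-3.14, 3.14]. Speed limits (rad/s): [2.22, 2.22, 2.57, 3.14, 3.14, 3.14].

## Interface

Orientations are given as a 3x3 rotation matrix whose columns are the frame's x, y, z axes.
In Python, from bench import arm gives the robot as it stands. The module is installed in compiled form; this text tells all that it offers.
- The arm moves only by the shell command python3 -m pendant 'ROWS' [OPENING] [FORCE]. ROWS is JSON, a list of rows, each an object with "translation": the shift along the tool's x, y, z in mm, a list of three; "delta_rot": the turn, a rotation vector about the tool's x, y, z in rad, a list of three. A call has 1 to 5 rows; each row is the pose to reach, as a shift and turn from the pose commanded when the call began, along the tool's axes at that moment; what a row does not reach only later rows make up. A row lasts 1/12 s, in which the tool goes at most 41.7 mm and 7.16 degrees, less where a joint would pass 70% of its speed; a pose out of reach is approached as far as the arm can. A call with a gripper value outside its range is refused whole. OPENING is the opening in per cent of the stroke, from 0 (shut) to 100 (fully open), set as the call begins (- or left out, the last holds). The fingers move at their own pace and stop on an object; FORCE is the grip in N (left out, the last holds). Time passes only in rows, so rows that repeat a pose let the fingers close. It gives the time, the measured TCP pose, the force and the opening at its end, in the units of the state.
- arm.observe(): the state, without advancing time (a new reading comes with each control period).
- arm.snapshot(name): name is "scene" or "side" or "wrist"; returns a dict with "color" (420x560x3 uint8, red, green, blue), "mtx" (3x3 intrinsics, pixels), "T" (4x4, takes a point from camera to world coordinates). Camera axes: x right, y up, looking along -z (the intrinsics and any distortion apply to the point x, -y, -z); pixel columns grow to the right and rows downward; lengths in m; the calibration is good to about 2 mm. The wrist camera is an equidistant fisheye: a pixel r from the principal point sees the ray r / f radians off the axis. A picture is of the moment at which its call begins. There is no depth.
- arm.close_job(): hands the job in, once; it reports no verdict.
The state is a dict: "time": time; "joint_positions": joint angles; "joint_velocities": joint speeds; "joint_efforts": joint torques, N m; "ee_pos": TCP position; "tcp_rot": TCP orientation; "contact_force": force on the tool from outside, world axes, zero at the start; "torque": the same for the moment, N m; "opening": opening from 0.0 (shut) to 1.0 (fully open).
Only numpy, scipy, OpenCV 4.12 (cv2) and the standard library are available. Lean on these libraries where they do the work, as an engineer would, in place of code of your own. Each camera call takes 0.05 s, during which the arm holds its last target.

## Task

Lay the spirit level lengthways on the middle of the bare part of the display shelf, between the knob and the plinth, and let go of it. Then take the black foot knob at the shelf's free end, press it down until its foot stands firmly on the steel disc below, and turn it until the bubble is centred between its two marks. Finish while holding: keep gripping the knob and pressing the foot onto its disc with the bubble centred, and do not knock the other things about.

Things in the scene. Friction and masses are not known exactly. Their poses are not given: they have to be found in the camera images.
- shelf: Wooden shelf board, 160 wide (x), 320 long (y), 15 mm thick, hinged to a fixed wooden plinth (170 x 60 mm, 88 mm tall). Origin on the hinge line, on the top face, mid-width, 82 mm above the table. Its y axis points along the board TO the plinth: the board reaches from y = 0 to -320 mm; z is normal to its top. A spring holds the free end up at 0.05 rad (2.9 degrees).
- shelf_spot (a point): Point on the shelf's top face in the middle of the bare part, 100 mm from the hinge line towards the knob; the level fits here with its length along the shelf's y. Its axes are the shelf's.
- knob: Black knob of the screw foot near the shelf's free end, axis 250 mm from the hinge line: a disc, 60 mm diameter, 8 mm thick, carrying an upright grip bar 44 long (x), 14 wide (y), 35 mm high. Origin on the axis, 20 mm below the disc's top and 55 mm below the bar's top. It turns stiffly (0.12 N m), about 2.2 rad either way from the middle, and stays where it is left.
- knob_grip (a point): On the knob's axis, in the grip bar, 41 mm above the knob's origin, 21 mm above the disc's top and 14 mm below the bar's top: where to grip it from above, closing across the 14 mm. Axes as the knob's.
- knob_foot (a point): Underside of the steel foot (26 mm diameter) at the lower end of the knob's screw, 62 mm below the knob's origin. Pushing the knob down against the shelf's spring takes about 7 N; after 7 to 18 mm of travel the foot lands on the steel disc below: a firm stop. A push of about 15 N in all keeps it firmly there.
- level: Spirit level, aluminium, 140 long (x), 30 wide (y), 34 mm tall, 37 mm with its vial, 0.2 kg. Origin at the centre of its underside. It starts upright on the table to the robot's right. The vial on top is a dark yellow-green window 80 mm long, 20 mm wide, with a pale bubble 16 mm long and two black lines 24 mm apart; the bubble goes to the higher end.
- bubble (a joint): Place of the bubble along the level's +x, in m from midway between the marks, -0.028 to 0.028; 0 is centred. With the foot pressed on its disc, turning the knob CLOCKWISE seen from above raises the shelf's free end, anticlockwise lowers it (16 mrad of tilt, 16 mm of bubble per rad); the knob keeps its height. A turn of 0.6 to 1.4 rad, either way, is needed. Settles in about 1.5 s.
- disc_thin: Loose steel disc, 60 mm diameter, 16 mm thick; origin at the centre of its underside. One of the two discs lies under the foot, the other is a spare beyond the plinth; which is which varies. Leave both where they lie.
- disc_thick: Loose steel disc, 60 mm diameter, 24 mm thick; origin at the centre of its underside. Under the foot or spare, see the thin disc.
- mug: White mug, 76 mm diameter, 90 mm tall; origin at the centre of its underside. A bystander.
- books: Pile of three books, about 200 x 140 mm, 80 mm high; origin at the centre of its underside. A bystander.
- jar: Glass jar with a steel lid, 70 mm diameter, 90 mm tall; origin at the centre of its underside. A bystander.
There are look-alikes about, which are no part of the job. Leave any purple or turquoise look-alike of the disc_thick alone.

How it is judged:
On the way, in this order (a step that is already met when the one before it is completed fails the run):
1. the level lies lengthways on the middle of the bare part of the shelf and has been let go (contact force between level and shelf above 0.5 N and contact force between the fingers and level below 0.1 N and angle between the x axis of level and the y axis of shelf, either way round below 0.25 rad and angle between the z axis of level and the z axis of shelf, either way round below 0.1 rad and linear speed of level below 0.02 m/s and horizontal distance between level and shelf_spot below 0.03 m), for 0.2 s.
2. the knob is pressed down until its foot stands on the disc below ((contact force between knob and disc_thin above 2 N or contact force between knob and disc_thick above 2 N) and contact force between the fingers and knob above 1 N), for 0.2 s.
At the end, for the whole second after the job is handed in: The fingers still hold the knob and press its foot onto the disc below with more than 2 N; the bubble stays within 4 mm of the middle; the level lies by itself on the shelf, its centre within 30 mm of the middle of the bare part, lengthways within 0.25 rad, still and untouched by the fingers (all of step 1 and all of step 2 and value of joint bubble between -0.004 and 0.004 m); the arm keeps its last pose, push and grip.
It fails at once if a steel disc is pushed away by more than 15 mm (distance of any of disc_thin, disc_thick from where it was at the start of the episode above 0.015 m).
It fails at once if the mug, the books or the jar are shifted by more than 30 mm (distance of any of mug, books, jar from where it was at the start of the episode above 0.03 m).
It also fails if it takes over 64 s, if anything falls off the work surface, if the arm or the gripper's body presses on something with over 40 N, if the wrist force passes 120 N, or if a joint passes its speed limit or range.

## Working session

There is one attempt and no reset: what is moved stays moved. The work goes in short steps, Python scripts to look and compute and a shell command to move; the robot and the scene stay as the last step left them, time stands still between calls to the robot, and variables do not carry over. Pictures are saved under pics/ and viewed, and the job is handed in when it is done.

```bash
mkdir -p pics
cat > h.py <<'E'
import numpy as np, cv2
from bench import arm
def snap(n,f):
    s=arm.snapshot(n); cv2.imwrite(f'pics/{f}.png',s['color'][:,:,::-1]); np.savez(f'pics/{f}.npz',color=s['color'],mtx=s['mtx'],T=s['T']); return s
def ray(s,uv,fish=False):
    K=s['mtx'];T=s['T']; x=(uv[0]-K[0,2])/K[0,0]; y=(uv[1]-K[1,2])/K[1,1]
    if fish:
        r=np.hypot(x,y); k=np.sin(r)/r if r>1e-9 else 1; d=np.array([x*k,-y*k,-np.cos(r)])
    else: d=np.array([x,-y,-1.])
    d=T[:3,:3]@d; return T[:3,3],d/np.linalg.norm(d)
def plane(s,uv,z,fish=False):
    o,d=ray(s,uv,fish); return o+d*(z-o[2])/d[2]
def tri(s1,u1,s2,u2,f1=False,f2=False):
    o1,d1=ray(s1,u1,f1);o2,d2=ray(s2,u2,f2)
    A=np.stack([d1,-d2],1); t=np.linalg.lstsq(A,o2-o1,rcond=None)[0]
    a=o1+d1*t[0];b=o2+d2*t[1]; return (a+b)/2,np.linalg.norm(a-b)
def proj(s,p):
    T=s['T'];c=T[:3,:3].T@(np.asarray(p)-T[:3,3]); K=s['mtx']
    return K[0,0]*c[0]/-c[2]+K[0,2], K[1,1]*-c[1]/-c[2]+K[1,2]
def load(f): return dict(np.load(f'pics/{f}.npz'))
E
python3 - <<'E'
from h import *
for n in('scene','side','wrist'):
    s=snap(n,n+'0'); print(n,s['mtx'].round(1).tolist(),s['T'].round(3).tolist())
o=arm.observe(); print({k:np.round(v,3).tolist() for k,v in o.items()})
E
```

```text
scene [[461.4, 0.0, 280.1], [0.0, 461.4, 217.4], [0.0, 0.0, 1.0]] [[0.348, -0.655, 0.671, 1.357], [0.937, 0.248, -0.244, -0.25], [-0.006, 0.714, 0.7, 0.897], [0.0, 0.0, 0.0, 1.0]]
side [[470.4, 0.0, 282.4], [0.0, 470.4, 202.5], [0.0, 0.0, 1.0]] [[0.997, 0.042, -0.058, 0.506], [-0.072, 0.575, -0.815, -0.951], [-0.001, 0.817, 0.577, 0.795], [0.0, 0.0, 0.0, 1.0]]
wrist [[325.2, 0.0, 282.6], [0.0, 325.2, 215.7], [0.0, 0.0, 1.0]] [[0.445, 0.853, 0.274, 0.336], [-0.895, 0.424, 0.135, -0.503], [-0.001, -0.305, 0.952, 0.373], [0.0, 0.0, 0.0, 1.0]]
{'time': 0.15, 'joint_positions': [-1.327, 0.105, 0.097, 1.564, -0.0, 1.353], 'joint_velocities': [0.001, -0.0, 0.003, -0.0, -0.002, -0.001], 'joint_efforts': [0.004, -55.735, 50.401, 0.013, -0.0, 0.0], 'ee_pos': [0.267, -0.537, 0.242], 'tcp_rot': [[0.895, 0.446, -0.0], [0.446, -0.895, 0.001], [0.0, -0.001, -1.0]], 'contact_force': [-0.775, -0.122, 0.005], 'torque': [-0.018, 0.003, 0.019], 'opening': 0.999}
```

View pics/scene0.png

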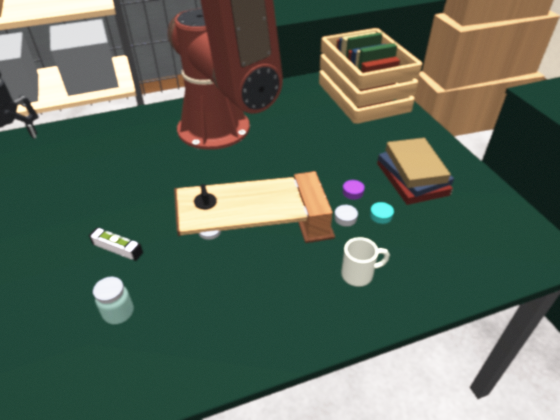

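View pics/side0.png

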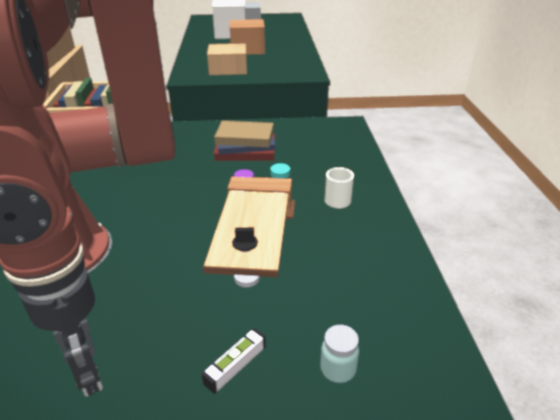

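View pics/wrist0.png

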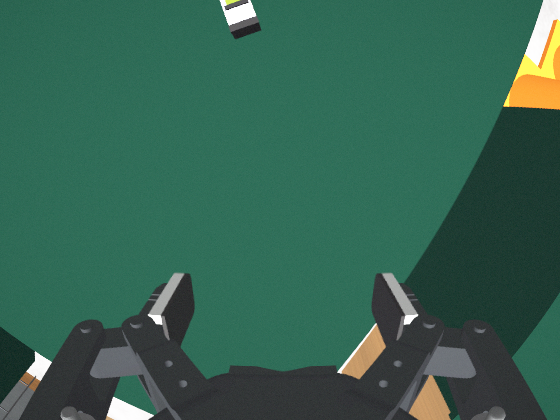

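The scene view shows the level at (116,243), the knob on the shelf at (205,200), a steel disc under the foot at (208,232) and the spare at (346,215). The purple (354,188) and turquoise (382,212) discs are look-alikes. The side view has the level at (235,360) and the knob at (245,238). I'll enlarge the level and the shelf next.

Run:
```python
from h import *
a=cv2.imread('pics/side0.png');b=cv2.imread('pics/scene0.png')
L=cv2.resize(a[320:400,190:290],None,fx=5,fy=5,interpolation=cv2.INTER_CUBIC)
cv2.imwrite('pics/c1.png',L)
cv2.imwrite('pics/c2.png',cv2.resize(b[165:270,80:240],None,fx=5,fy=5,interpolation=cv2.INTER_CUBIC))
cv2.imwrite('pics/c3.png',cv2.resize(a[170:290,190:310],None,fx=5,fy=5,interpolation=cv2.INTER_CUBIC))
cv2.imwrite('pics/c4.png',cv2.resize(b[160:255,165:345],None,fx=4.4,fy=4.4,interpolation=cv2.INTER_CUBIC))
```

```text
(no output)
```

View pics/c1.png

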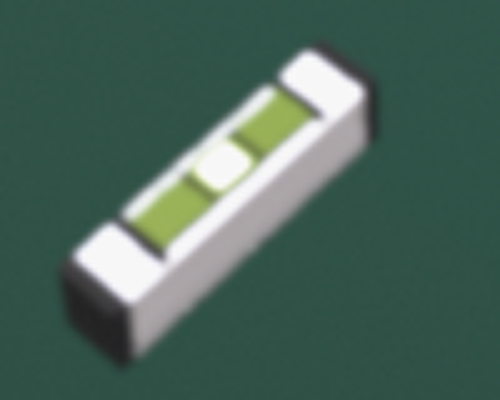

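View pics/c2.png

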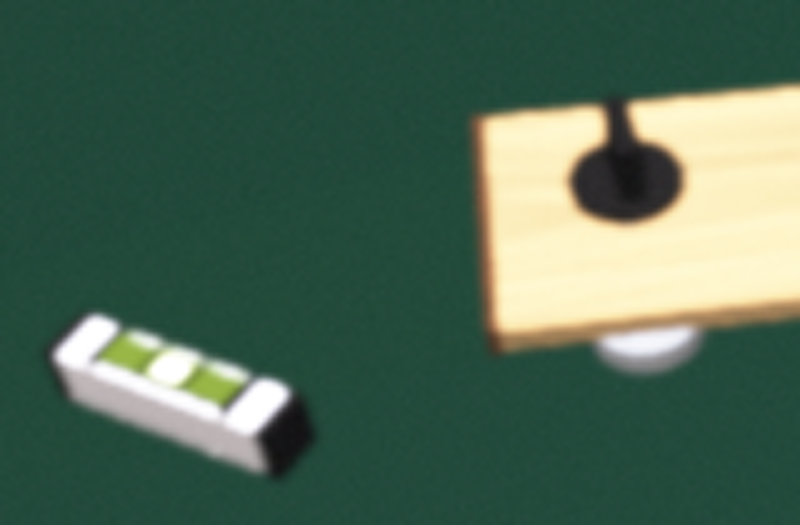

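View pics/c3.png

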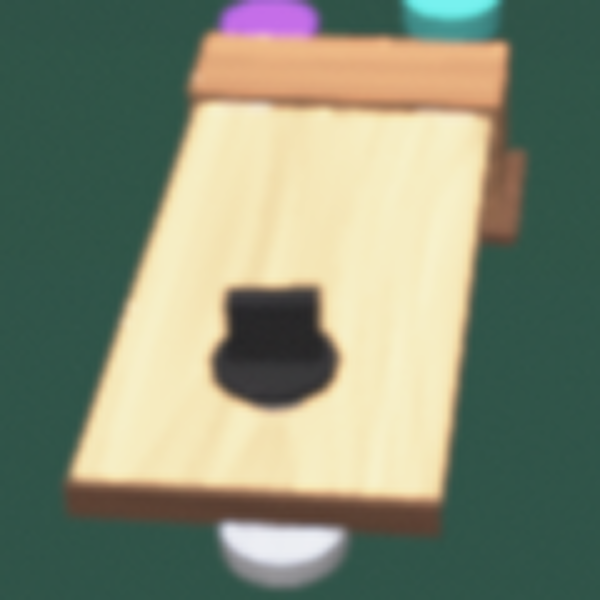

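View pics/c4.png

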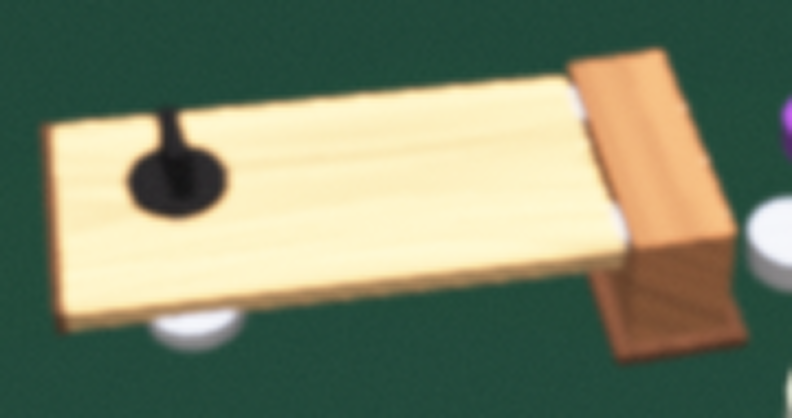

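Run:
```python
from h import *
S=load('side0');C=load('scene0')
f=lambda p:(p[0]/5+190,p[1]/5+320)
g=lambda p:(p[0]/5+80,p[1]/5+165)
P=[plane(S,f(p),.034)[:2] for p in[(65,260),(128,303),(375,80),(318,42)]]
Q=[plane(C,g(p),.034)[:2] for p in[(52,352),(97,313),(305,390),(262,438)]]
for R in(P,Q):
    R=np.array(R);print(R.round(4).tolist(),R.mean(0).round(4),[np.linalg.norm(R[i]-R[(i+1)%4]).round(4) for i in range(4)])
P=np.array(P);Q=np.array(Q)
d=(P[2]+P[3]-P[0]-P[1]);print('ang side',np.arctan2(d[1],d[0]))
d=(Q[2]+Q[3]-Q[0]-Q[1]);print('ang scene',np.arctan2(d[1],d[0]))
# shelf
h=lambda p:(p[0]/5+190,p[1]/5+170)
k=lambda p:(p[0]/4.4+165,p[1]/4.4+160)
pairs={'freeNearRobot':((70,485),(47,125)),'freeFar':((440,500),(62,318)),'hingeL':((195,100),(565,75)),'hingeR':((492,115),(625,240)),'knobdisc':((275,360),(178,182)),
 'discfar':((507,45),(735,235))}
for n,(u,v) in pairs.items():
    p,e=tri(S,h(u),C,k(v));print(n,p.round(4),e.round(4))
```

```text
[[0.3963, -0.4098], [0.4205, -0.4296], [0.5146, -0.3356], [0.4923, -0.3148]] [ 0.4559 -0.3725] [np.float64(0.0312), np.float64(0.1331), np.float64(0.0305), np.float64(0.1351)]
[[0.4183, -0.4291], [0.3974, -0.4049], [0.4915, -0.3105], [0.5166, -0.3353]] [ 0.456 -0.37 ] [np.float64(0.032), np.float64(0.1332), np.float64(0.0353), np.float64(0.1359)]
ang side 0.7825927013677579
ang scene 0.7742621770368836
freeNearRobot [ 0.3899 -0.1917  0.0968] 0.0021
freeFar [ 0.5496 -0.2144  0.096 ] 0.0021
hingeL [0.4371 0.126  0.0811] 0.0013
hingeR [0.5959 0.0991 0.0848] 0.0054
knobdisc [ 0.4799 -0.131   0.1092] 0.0005
discfar [0.6114 0.1623 0.0856] 0.0012
```

```bash
python3 - <<'E'
from h import *
print(tri(load('side0'),(341,341),load('scene0'),(109,290)))
print(tri(load('side0'),(339,175),load('scene0'),(360,249)))
E
python3 -m pendant '[{"translation":[30,-8,0],"delta_rot":[0,0,-0.06]},{"translation":[65,-17,5],"delta_rot":[0,0,-0.12]},{"translation":[100,-26,15],"delta_rot":[0,0,-0.18]},{"translation":[135,-36,30],"delta_rot":[0,0,-0.24]},{"translation":[170,-45,45],"delta_rot":[0,0,-0.316]}]' 100 40
```

```text
(array([ 0.65416291, -0.39374416,  0.07978284]), np.float64(0.001436358289820433))
(array([0.74716666, 0.17032769, 0.08847179]), np.float64(0.0006013108622345201))
time: 0.57
ee_pos: [0.4005, -0.42, 0.197]
tcp_rot: [[0.711, 0.703, 0.0], [0.703, -0.711, -0.001], [-0.0, 0.001, -1.0]]
contact_force: [-0.1, 0.3, -0.5]
opening: 1.0
```

```bash
python3 -m pendant '[{"translation":[25,2,20],"delta_rot":[0,0,0]},{"translation":[50,3,40],"delta_rot":[0,0,0]},{"translation":[74,4,60],"delta_rot":[0,0,0]},{"translation":[74,4,77],"delta_rot":[0,0,0]},{"translation":[74,4,77],"delta_rot":[0,0,0]}]' 70 40
python3 - <<'E'
from h import *
snap('wrist','wrist1');snap('scene','scene1')
E
```

```text
time: 0.98
ee_pos: [0.4544, -0.3692, 0.1161]
tcp_rot: [[0.711, 0.703, -0.004], [0.703, -0.711, 0.005], [0.001, -0.006, -1.0]]
contact_force: [-0.6, 1.3, -0.9]
opening: 0.699
```

View pics/wrist1.png

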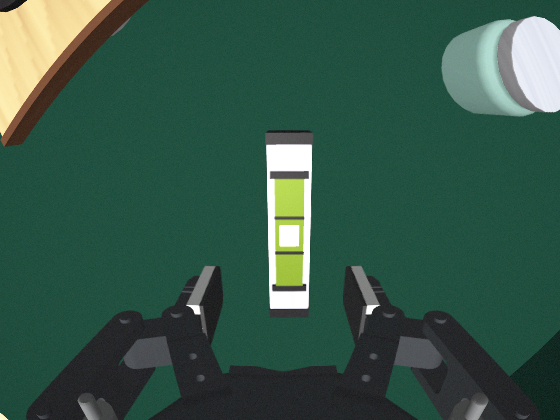

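Run:
```python
from h import *
W=load('wrist1')
P=np.array([plane(W,p,.034,True) for p in[(266,131),(312,131),(309,316),(270,316)]])
print(P.round(4),P.mean(0)); d=P[0]+P[1]-P[2]-P[3];print(np.arctan2(d[1],d[0]))
```

```text
[[ 0.4936 -0.314   0.034 ]
 [ 0.5147 -0.3352  0.034 ]
 [ 0.4155 -0.4358  0.034 ]
 [ 0.3938 -0.4138  0.034 ]] [ 0.45441151 -0.37468673  0.034     ]
0.7890872693957741
```

```bash
python3 -m pendant '[{"translation":[-2,2,25],"delta_rot":[0,0,0]},{"translation":[-2,2,50],"delta_rot":[0,0,0]},{"translation":[-2,2,75],"delta_rot":[0,0,0]},{"translation":[-2,2,90],"delta_rot":[0,0,0]},{"translation":[-2,2,96],"delta_rot":[0,0,0]}]' 70 40
python3 -m pendant '[{"translation":[0,0,0],"delta_rot":[0,0,0]},{"translation":[0,0,0],"delta_rot":[0,0,0]},{"translation":[0,0,0],"delta_rot":[0,0,0]},{"translation":[0,0,0],"delta_rot":[0,0,0]},{"translation":[0,0,0],"delta_rot":[0,0,0]}]' 0 40
python3 -m pendant '[{"translation":[0,0,0],"delta_rot":[0,0,0]},{"translation":[0,0,0],"delta_rot":[0,0,0]},{"translation":[0,0,0],"delta_rot":[0,0,0]},{"translation":[0,0,0],"delta_rot":[0,0,0]},{"translation":[0,0,0],"delta_rot":[0,0,0]}]' 0 40
```

```text
time: 1.5
ee_pos: [0.4539, -0.3752, 0.0232]
tcp_rot: [[0.713, 0.701, -0.001], [0.701, -0.713, 0.001], [0.0, -0.002, -1.0]]
contact_force: [-0.7, 0.7, 0.3]
opening: 0.705
time: 1.92
ee_pos: [0.4558, -0.3763, 0.0265]
tcp_rot: [[0.713, 0.702, 0.002], [0.702, -0.713, -0.003], [-0.001, 0.003, -1.0]]
contact_force: [-2.7, -0.3, 7.1]
opening: 0.341
time: 2.33
ee_pos: [0.4558, -0.3763, 0.0265]
tcp_rot: [[0.713, 0.702, 0.002], [0.702, -0.713, -0.003], [-0.001, 0.003, -1.0]]
contact_force: [-1.0, -0.6, 7.2]
opening: 0.343
```

```bash
python3 -m pendant '[{"translation":[0,0,-20],"delta_rot":[0,0,0]},{"translation":[0,0,-50],"delta_rot":[0,0,0]},{"translation":[0,0,-80],"delta_rot":[0,0,0]},{"translation":[0,0,-115],"delta_rot":[0,0,0]},{"translation":[0,0,-150],"delta_rot":[0,0,0]}]' 0 40
python3 -m pendant '[{"translation":[0,0,-20],"delta_rot":[0,0,0]},{"translation":[0,0,-20],"delta_rot":[0,0,0]},{"translation":[0,0,-20],"delta_rot":[0,0,0]}]' 0 40
python3 - <<'E'
from h import *
for n in('wrist','scene','side'): snap(n,n+'2')
a=cv2.imread('pics/side2.png');b=cv2.imread('pics/wrist2.png');cv2.imwrite('pics/d2.png',cv2.resize(np.hstack([a,b]),(800,300)))
E
```

```text
time: 2.75
ee_pos: [0.4547, -0.3745, 0.1761]
tcp_rot: [[0.712, 0.702, -0.0], [0.702, -0.712, 0.0], [0.0, -0.0, -1.0]]
contact_force: [0.3, -0.7, -1.0]
opening: 0.338
time: 3.0
ee_pos: [0.4556, -0.3756, 0.1959]
tcp_rot: [[0.712, 0.702, 0.002], [0.702, -0.712, -0.002], [-0.0, 0.003, -1.0]]
contact_force: [0.1, 0.3, -3.2]
opening: 0.343
```

View pics/d2.png

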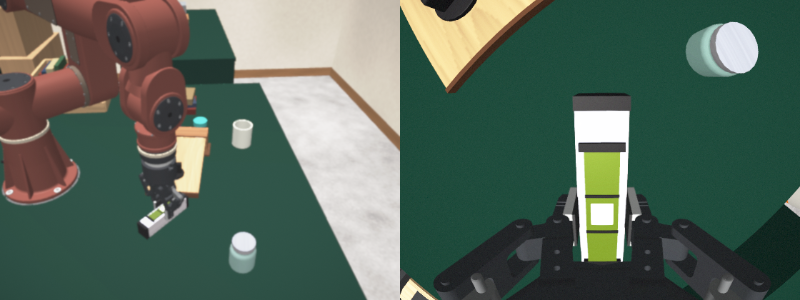

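View pics/wrist2.png

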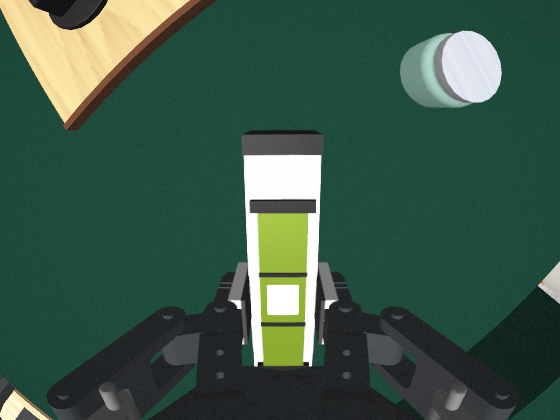

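```bash
python3 - <<'E'
from h import *
W=load('wrist2');o=arm.observe();R=o['tcp_rot'];t=o['ee_pos']
for u in[(243,132),(323,132),(282,202),(282,213),(259,275),(306,275),(259,323),(306,323)]:
    z=.2035+(.003 if u[1]>=202 else 0); print(u,((plane(W,u,z,True)-t)@R*1000).round(1))
S=load('side2');C=load('scene2')
E
cat > /dev/null
python3 - <<'E'
import cv2,numpy as np
a=cv2.imread('pics/side2.png');b=cv2.imread('pics/scene2.png')
cv2.imwrite('pics/e2.png',np.hstack([cv2.resize(a[250:350,170:290],(480,400)),]))
cv2.imwrite('pics/e3.png',cv2.resize(b,(560,420)))
E
```

```text
(243, 132) [ 70.7 -13.7 -10.9]
(323, 132) [ 70.7  16.5 -11. ]
(282, 202) [ 44.   1. -14.]
(282, 213) [ 39.6   1.  -14. ]
(259, 275) [ 12.4  -8.7 -14. ]
(306, 275) [ 12.4  11.  -14. ]
(259, 323) [-12.7  -9.5 -14. ]
(306, 323) [-12.7  11.8 -14. ]
```

View pics/e2.png

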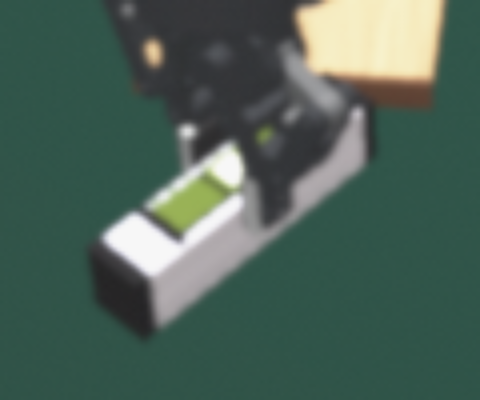

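View pics/e3.png

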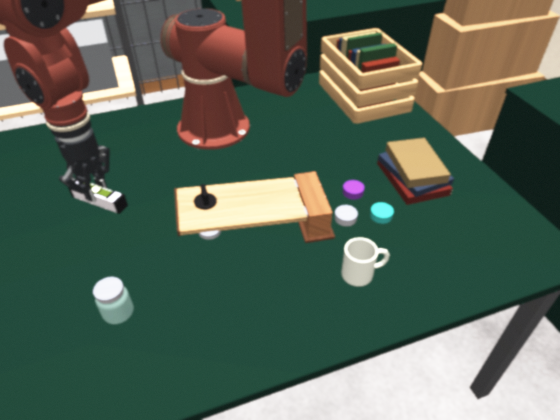

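```bash
python3 -m pendant '[{"translation":[12,-10,-4],"delta_rot":[0,0,-0.05]},{"translation":[35,-28,-8],"delta_rot":[0,0,-0.12]},{"translation":[62,-50,-12],"delta_rot":[0,0,-0.2]},{"translation":[90,-72,-15],"delta_rot":[0,0,-0.28]},{"translation":[115,-92,-15],"delta_rot":[0,0,-0.35]}]' 0 50
```

```text
time: 3.57
ee_pos: [0.4719, -0.2266, 0.2082]
tcp_rot: [[0.425, 0.905, -0.001], [0.905, -0.425, 0.001], [0.001, -0.002, -1.0]]
contact_force: [0.1, -0.6, -1.2]
opening: 0.342
```

```bash
python3 -m pendant '[{"translation":[30,-10,0],"delta_rot":[0,0,-0.06]},{"translation":[65,-21,0],"delta_rot":[0,0,-0.12]},{"translation":[100,-33,0],"delta_rot":[0,0,-0.18]},{"translation":[135,-44,0],"delta_rot":[0,0,-0.24]},{"translation":[165,-54,0],"delta_rot":[0,0,-0.29]}]' 0 50
```

```text
time: 3.98
ee_pos: [0.4935, -0.054, 0.2077]
tcp_rot: [[0.149, 0.989, -0.002], [0.989, -0.149, 0.001], [0.001, -0.002, -1.0]]
contact_force: [0.9, 0.6, -2.2]
opening: 0.336
```

```bash
python3 -m pendant '[{"translation":[25,-1,0],"delta_rot":[0,-0.02,0]},{"translation":[48,-2,10],"delta_rot":[0,-0.05,0]},{"translation":[64,-3,25],"delta_rot":[0,-0.05,0]},{"translation":[68,-3,43],"delta_rot":[0,-0.05,0]},{"translation":[68,-3,43],"delta_rot":[0,-0.05,0]}]' 0 50
python3 - <<'E'
from h import *
for n in('wrist','scene','side'): snap(n,n+'3')
E
```

```text
time: 4.4
ee_pos: [0.4992, 0.0132, 0.1614]
tcp_rot: [[0.149, 0.989, -0.014], [0.988, -0.15, -0.048], [-0.049, -0.007, -0.999]]
contact_force: [-1.2, -0.5, -2.2]
opening: 0.335
```

View pics/wrist3.png

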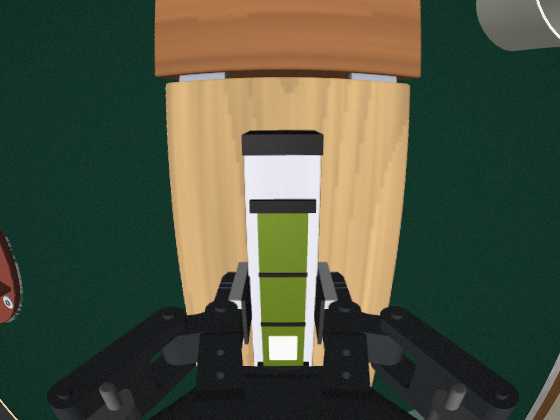

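View pics/side3.png

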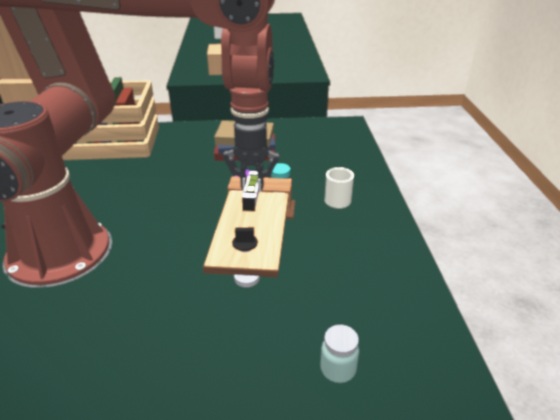

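Run:
```python
from h import *
W=load('wrist3')
a=plane(W,(167,84),.082,True);b=plane(W,(409,85),.082,True);print(a,b,(a+b)/2,np.linalg.norm(a-b))
d=b-a;print('shelf yaw',np.arctan2(d[1],d[0])+np.pi/2)
m=(a+b)/2;y=np.array([-d[1],d[0],0])/np.linalg.norm(d); print('spot',m-.1*y)
```

```text
[0.4386279  0.12054486 0.082     ] [0.59318079 0.09705525 0.082     ] [0.51590435 0.10880006 0.082     ] 0.1563277157374051
shelf yaw 1.4199663359066261
spot [0.50087847 0.00993538 0.082     ]
```

```bash
python3 -m pendant '[{"translation":[0,1,12],"delta_rot":[0,0,0]},{"translation":[0,1,25],"delta_rot":[0,0,0]},{"translation":[0,1,36],"delta_rot":[0,0,0]},{"translation":[0,1,42],"delta_rot":[0,0,0]},{"translation":[0,1,42],"delta_rot":[0,0,0]}]' 0 50
python3 -m pendant '[{"translation":[0,0,2],"delta_rot":[0,0,0]},{"translation":[0,0,4],"delta_rot":[0,0,0]},{"translation":[0,0,4],"delta_rot":[0,0,0]}]' 0 50
```

```text
time: 4.97
ee_pos: [0.5011, 0.0089, 0.122]
tcp_rot: [[0.153, 0.988, -0.011], [0.987, -0.153, -0.049], [-0.05, -0.003, -0.999]]
contact_force: [-0.8, 0.5, -1.3]
opening: 0.339
time: 5.22
ee_pos: [0.5025, 0.0088, 0.1204]
tcp_rot: [[0.152, 0.988, -0.007], [0.987, -0.152, -0.05], [-0.05, 0.0, -0.999]]
contact_force: [0.0, 0.1, -2.8]
opening: 0.339
```

```bash
python3 -m pendant '[{"translation":[0,0,2],"delta_rot":[0,0,0]},{"translation":[0,0,3],"delta_rot":[0,0,0]},{"translation":[0,0,3],"delta_rot":[0,0,0]}]' 0 50
python3 -m pendant '[{"translation":[0,0,1],"delta_rot":[0,0,0]},{"translation":[0,0,3],"delta_rot":[0,0,0]},{"translation":[0,0,3],"delta_rot":[0,0,0]}]' 0 50
python3 - <<'E'
from h import *
a=snap('side','side4')['color'][:,:,::-1];snap('scene','scene4')
cv2.imwrite('pics/f4.png',cv2.resize(a[140:290,190:310],(640,800))[:600])
E
```

```text
time: 5.47
ee_pos: [0.5023, 0.0087, 0.1173]
tcp_rot: [[0.152, 0.988, -0.008], [0.987, -0.152, -0.049], [-0.05, -0.0, -0.999]]
contact_force: [-0.1, -0.3, -2.3]
opening: 0.339
time: 5.72
ee_pos: [0.5022, 0.0085, 0.114]
tcp_rot: [[0.152, 0.988, -0.008], [0.987, -0.152, -0.049], [-0.05, -0.0, -0.999]]
contact_force: [0.7, -0.4, -1.4]
opening: 0.334
```

View pics/f4.png

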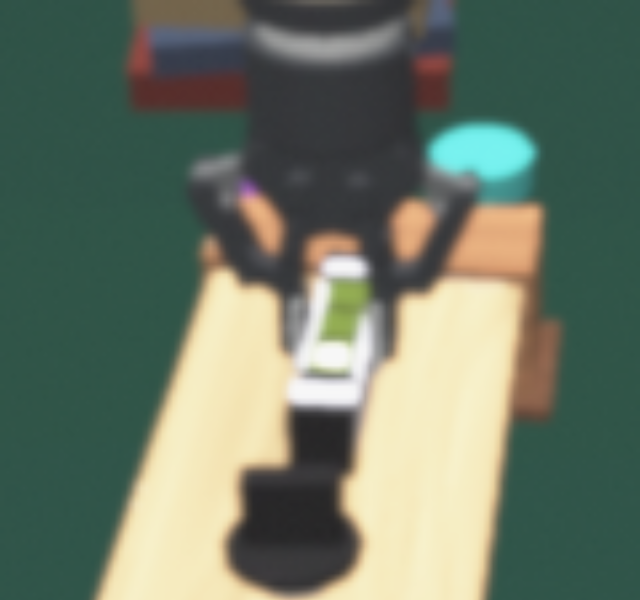

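```bash
python3 -m pendant '[{"translation":[0,0,1],"delta_rot":[0,0,0]},{"translation":[0,0,2],"delta_rot":[0,0,0]},{"translation":[0,0,2],"delta_rot":[0,0,0]}]' 0 50
python3 -m pendant '[{"translation":[0,0,1],"delta_rot":[0,0,0]},{"translation":[0,0,2],"delta_rot":[0,0,0]},{"translation":[0,0,2],"delta_rot":[0,0,0]}]' 0 50
```

```text
time: 6.07
ee_pos: [0.5024, 0.0085, 0.1139]
tcp_rot: [[0.152, 0.988, -0.007], [0.987, -0.152, -0.05], [-0.05, 0.001, -0.999]]
contact_force: [-6.5, 1.0, 10.5]
opening: 0.335
time: 6.32
ee_pos: [0.5024, 0.0081, 0.1127]
tcp_rot: [[0.152, 0.988, -0.007], [0.987, -0.152, -0.05], [-0.051, 0.001, -0.999]]
contact_force: [-10.6, 1.3, 20.7]
opening: 0.337
```

```bash
python3 -m pendant '[{"translation":[0,0,-2],"delta_rot":[0,0,0]},{"translation":[0,0,-2.5],"delta_rot":[0,0,0]}]' 0 50
python3 -m pendant '[{"translation":[0,0,0],"delta_rot":[0,0,0]},{"translation":[0,0,0],"delta_rot":[0,0,0]},{"translation":[0,0,0],"delta_rot":[0,0,0]},{"translation":[0,0,0],"delta_rot":[0,0,0]}]' 65 50
python3 -m pendant '[{"translation":[0,0,-20],"delta_rot":[0,0,0]},{"translation":[0,0,-45],"delta_rot":[0,0,0]},{"translation":[0,0,-70],"delta_rot":[0,0,0]},{"translation":[0,0,-90],"delta_rot":[0,0.05,0]},{"translation":[0,0,-90],"delta_rot":[0,0.05,0]}]' 65 50
python3 - <<'E'
from h import *
for n in('wrist','scene','side'): snap(n,n+'5')
E
```

```text
time: 6.48
ee_pos: [0.5028, 0.0084, 0.1139]
tcp_rot: [[0.152, 0.988, -0.006], [0.987, -0.152, -0.05], [-0.05, 0.002, -0.999]]
contact_force: [-0.2, -0.6, 4.3]
opening: 0.333
time: 6.82
ee_pos: [0.5022, 0.0084, 0.1126]
tcp_rot: [[0.152, 0.988, -0.008], [0.987, -0.152, -0.049], [-0.05, -0.0, -0.999]]
contact_force: [0.1, 0.0, 0.3]
opening: 0.651
time: 7.23
ee_pos: [0.5048, 0.0124, 0.2071]
tcp_rot: [[0.152, 0.988, 0.006], [0.988, -0.153, 0.001], [0.002, 0.006, -1.0]]
contact_force: [-0.1, 0.2, 0.6]
opening: 0.653
```

View pics/wrist5.png

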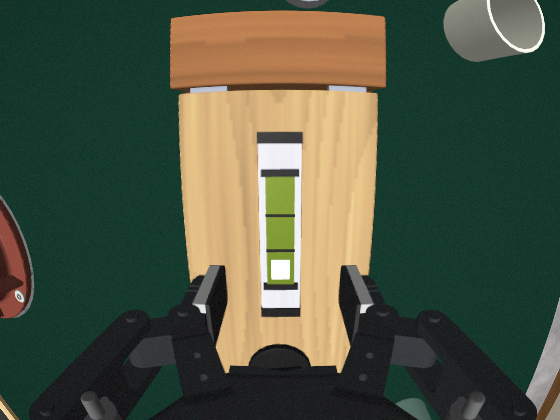

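View pics/side5.png

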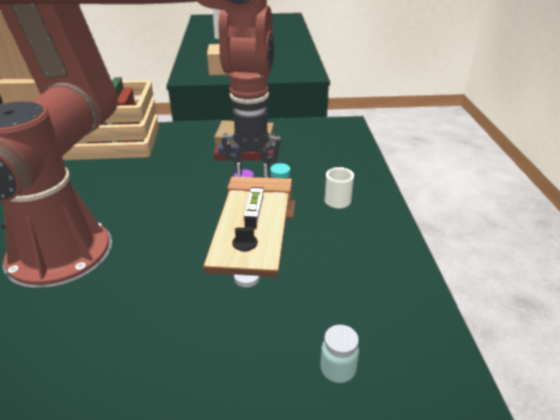

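Run:
```python
from h import *
W=load('wrist5')
p=plane(W,(280,133),.1175,True);q=plane(W,(281,316),.1245,True);print(p,q,(p+q)/2,np.linalg.norm(p-q),np.arctan2(*(p-q)[[1,0]]))
a=plane(W,(180,94),.082,True);b=plane(W,(378,95),.082,True);m=(a+b)/2;d=b-a;y=np.array([-d[1],d[0],0])/np.linalg.norm(d)
print(m,np.linalg.norm(d),m-.1*y,'axis',m-.25*y, np.arctan2(y[1],y[0]))
print(arm.observe()['joint_positions'])
# knob bar in scene/side
C=cv2.imread('pics/scene5.png')[170:220,180:230];S=cv2.imread('pics/side5.png')[215:265,220:270]
cv2.imwrite('pics/k5.png',np.hstack([cv2.resize(C,(400,400)),cv2.resize(S,(400,400))]))
```

```text
[0.51267984 0.07734143 0.1175    ] [ 0.49177276 -0.06072351  0.1245    ] [0.5022263  0.00830896 0.121     ] 0.13981428091235623 1.4205088334089595
[0.51659556 0.10851653 0.082     ] 0.15735349414036148 [0.50056929 0.00980909 0.082     ] axis [ 0.4765299  -0.13825207  0.082     ] 1.4098395928128888
[-2.35029364e-01 -1.97322856e-01 -2.68292797e-01  1.50012021e+00
 -6.27318989e-04  1.48924105e+00]
```

View pics/k5.png

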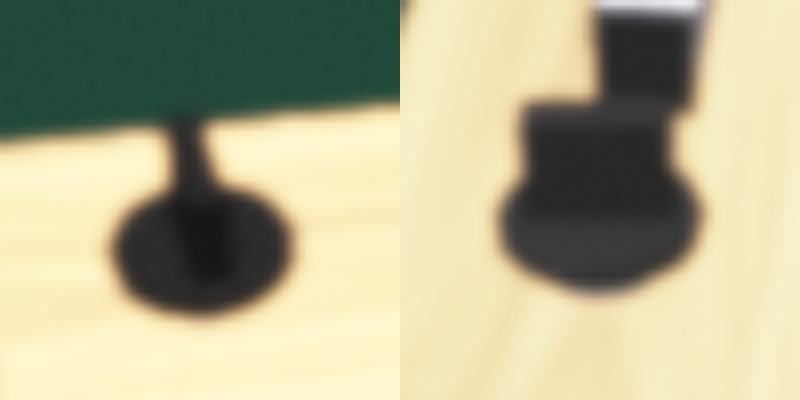

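```bash
python3 -m pendant '[{"translation":[-30,-1,0],"delta_rot":[0,0,-0.12]},{"translation":[-60,-2,0],"delta_rot":[0,0,-0.24]},{"translation":[-90,-3,0],"delta_rot":[0,0,-0.36]},{"translation":[-120,-4,0],"delta_rot":[0,0,-0.48]},{"translation":[-150,-5,0],"delta_rot":[0,0,-0.6]}]' 65 40
python3 -m pendant '[{"translation":[0,0,0],"delta_rot":[0,0,-0.12]},{"translation":[0,0,0],"delta_rot":[0,0,-0.24]},{"translation":[0,0,0],"delta_rot":[0,0,-0.36]},{"translation":[0,0,0],"delta_rot":[0,0,-0.48]},{"translation":[0,0,0],"delta_rot":[0,0,-0.6]}]' 65 40
python3 -m pendant '[{"translation":[0,0,0],"delta_rot":[0,0,-0.12]},{"translation":[0,0,0],"delta_rot":[0,0,-0.24]},{"translation":[0,0,0],"delta_rot":[0,0,-0.36]},{"translation":[0,0,0],"delta_rot":[0,0,-0.37]},{"translation":[0,0,0],"delta_rot":[0,0,-0.37]}]' 65 40
python3 - <<'E'
from h import *
for n in('wrist','scene','side'): snap(n,n+'6')
print(arm.observe()['joint_positions'])
E
```

```text
time: 7.8
ee_pos: [0.4742, -0.1354, 0.2012]
tcp_rot: [[-0.438, 0.899, -0.002], [0.899, 0.438, 0.0], [0.001, -0.002, -1.0]]
contact_force: [0.1, 0.5, 0.3]
opening: 0.648
time: 8.22
ee_pos: [0.4746, -0.1343, 0.2011]
tcp_rot: [[-0.869, 0.495, -0.002], [0.495, 0.869, 0.001], [0.002, -0.0, -1.0]]
contact_force: [-0.6, 0.5, 0.1]
opening: 0.652
time: 8.63
ee_pos: [0.4747, -0.1342, 0.2016]
tcp_rot: [[-0.988, 0.156, -0.002], [0.156, 0.988, 0.001], [0.002, 0.0, -1.0]]
contact_force: [0.3, -0.2, 0.2]
opening: 0.651
[-5.41346803e-01 -2.26350749e-01 -2.93510880e-01  1.50430817e+00
 -2.22559703e-04 -3.84639233e-01]
```

View pics/wrist6.png

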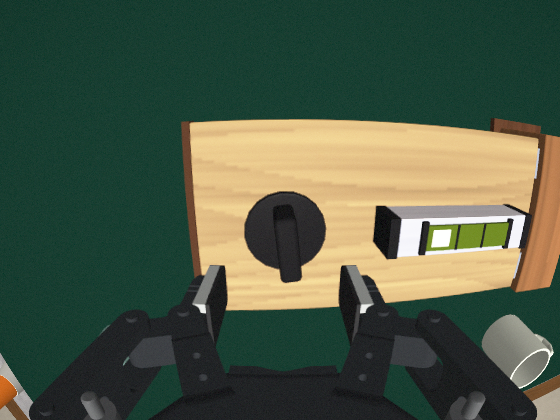

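View pics/side6.png

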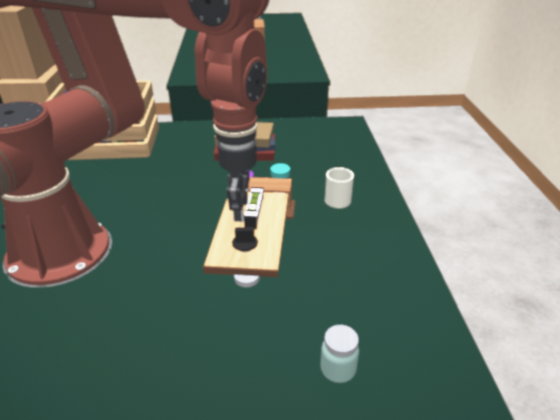

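View pics/scene6.png

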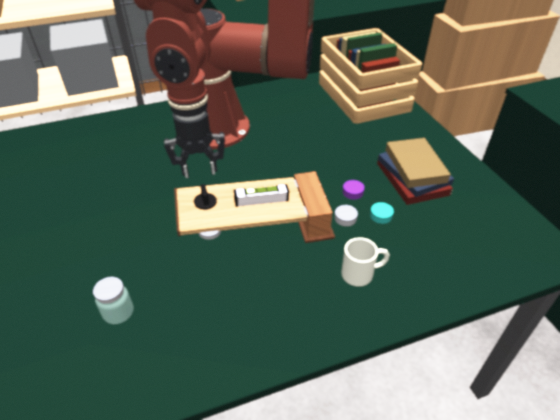

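Run:
```python
from h import *
c=cv2.imread('pics/wrist6.png')[180:300,235:335]
c=cv2.resize(c,None,fx=5,fy=5,interpolation=cv2.INTER_CUBIC).astype(float)
cv2.imwrite('pics/k6.png',np.clip(c*2.5,0,255))
```

```text
[ WARN:0@0.392] global loadsave.cpp:1063 imwrite_ Unsupported depth image for selected encoder is fallbacked to CV_8U.
```

View pics/k6.png

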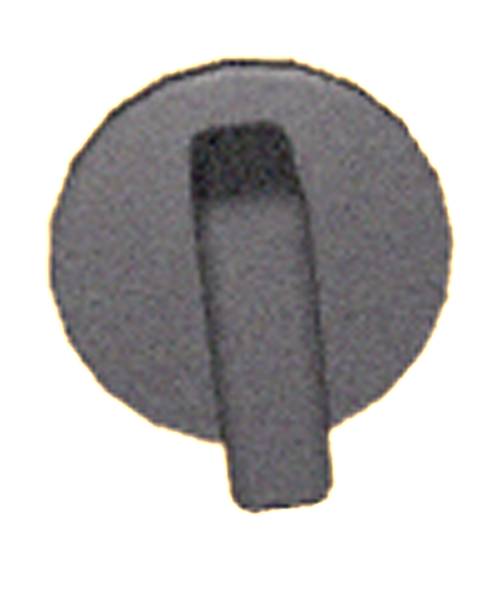

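Run:
```python
from h import *
W=load('wrist6');f=lambda p:(p[0]/5+235,p[1]/5+180)
L=lambda p,z:plane(W,f(p),z,True)
for z in(.140,.144,.148):
    P=np.array([L(p,z) for p in[(200,196),(303,193),(330,503),(236,508)]])
    d=P[0]+P[1]-P[2]-P[3]
    print(z,P.mean(0).round(4),np.linalg.norm(d)/2,np.linalg.norm(P[0]-P[1]),np.linalg.norm(P[2]-P[3]),np.arctan2(d[1],d[0]))
for z in(.105,.109):
    a=[L(p,z) for p in[(50,250),(452,250),(252,60),(252,443)]];print(z,np.mean(a,0),np.linalg.norm(a[0]-a[1]),np.linalg.norm(a[2]-a[3]))
```

```text
0.14 [ 0.4819 -0.132   0.14  ] 0.04446462045299906 0.012864542874055673 0.012707170054899252 3.0837801466342194
0.144 [ 0.4801 -0.1318  0.144 ] 0.043541417981207774 0.01259744112757054 0.012443335782063043 3.083780146634219
0.148 [ 0.4783 -0.1316  0.148 ] 0.04261821550941637 0.012330339381085447 0.012179501509226837 3.083780146634219
0.105 [ 0.4806048  -0.13367292  0.105     ] 0.060293860598375916 0.06137586830549056
0.109 [ 0.47912635 -0.13347689  0.109     ] 0.05923446504966578 0.06029746129960707
```

```bash
python3 -m pendant '[{"translation":[-5,2.5,20],"delta_rot":[0,0,-0.1]},{"translation":[-5,2.5,40],"delta_rot":[0,0,-0.1]},{"translation":[-5,2.5,60],"delta_rot":[0,0,-0.1]},{"translation":[-5,2.5,76],"delta_rot":[0,0,-0.1]},{"translation":[-5,2.5,76],"delta_rot":[0,0,-0.1]}]' 50 40
python3 - <<'E'
from h import *
for n in('wrist','scene','side'): snap(n,n+'7')
E
```

```text
time: 9.2
ee_pos: [0.4794, -0.1324, 0.1239]
tcp_rot: [[-0.998, 0.056, -0.003], [0.056, 0.998, 0.001], [0.003, 0.001, -1.0]]
contact_force: [-1.5, 1.4, 5.3]
opening: 0.5
```

View pics/wrist7.png

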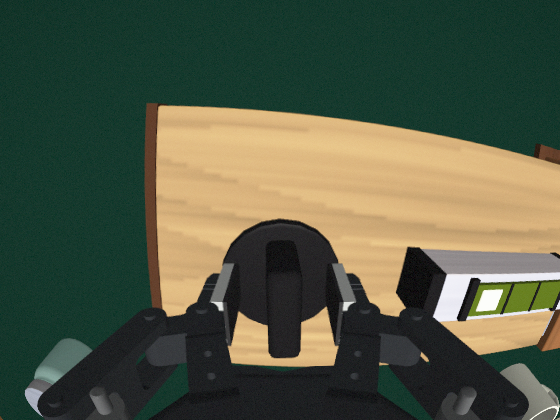

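```bash
python3 -m pendant '[{"translation":[0,0,-5],"delta_rot":[0,0,0]},{"translation":[0,0,-5],"delta_rot":[0,0,0]}]' 50 40
python3 -m pendant '[{"translation":[0,0,0],"delta_rot":[0,0,0]},{"translation":[0,0,0],"delta_rot":[0,0,0]},{"translation":[0,0,0],"delta_rot":[0,0,0]},{"translation":[0,0,0],"delta_rot":[0,0,0]},{"translation":[0,0,0],"delta_rot":[0,0,0]}]' 0 60
python3 -m pendant '[{"translation":[0,0,0],"delta_rot":[0,0,0]},{"translation":[0,0,0],"delta_rot":[0,0,0]},{"translation":[0,0,0],"delta_rot":[0,0,0]},{"translation":[0,0,0],"delta_rot":[0,0,0]},{"translation":[0,0,0],"delta_rot":[0,0,0]}]' 0 60
```

```text
time: 9.52
ee_pos: [0.4813, -0.1333, 0.1337]
tcp_rot: [[-0.999, 0.054, 0.002], [0.054, 0.999, -0.001], [-0.002, -0.001, -1.0]]
contact_force: [0.1, -0.1, 0.2]
opening: 0.501
time: 9.93
ee_pos: [0.4807, -0.1332, 0.1322]
tcp_rot: [[-0.999, 0.054, 0.001], [0.054, 0.999, -0.001], [-0.001, -0.001, -1.0]]
contact_force: [0.2, 0.1, 3.7]
opening: 0.153
time: 10.35
ee_pos: [0.4807, -0.1332, 0.1319]
tcp_rot: [[-0.999, 0.054, 0.0], [0.054, 0.999, -0.001], [-0.0, -0.001, -1.0]]
contact_force: [1.0, -1.2, 4.0]
opening: 0.151
```

```bash
python3 -m pendant '[{"translation":[0,0,2],"delta_rot":[0,0,0]},{"translation":[0,0,4],"delta_rot":[0,0,0]},{"translation":[0,0,6],"delta_rot":[0,0,0]},{"translation":[0,0,6],"delta_rot":[0,0,0]}]' 0 80
python3 -m pendant '[{"translation":[0,0,1],"delta_rot":[0,0,0]},{"translation":[0,0,3],"delta_rot":[0,0,0]},{"translation":[0,0,3],"delta_rot":[0,0,0]}]' 0 80
```

```text
time: 10.68
ee_pos: [0.4807, -0.1335, 0.1258]
tcp_rot: [[-0.999, 0.054, 0.0], [0.054, 0.999, -0.001], [-0.001, -0.001, -1.0]]
contact_force: [-0.4, -4.3, 6.6]
opening: 0.15
time: 10.93
ee_pos: [0.4807, -0.1336, 0.123]
tcp_rot: [[-0.999, 0.054, 0.0], [0.054, 0.999, -0.001], [-0.001, -0.001, -1.0]]
contact_force: [-0.8, -4.3, 7.4]
opening: 0.152
```

```bash
python3 -m pendant '[{"translation":[0,0,1],"delta_rot":[0,0,0]},{"translation":[0,0,3],"delta_rot":[0,0,0]},{"translation":[0,0,3],"delta_rot":[0,0,0]}]' 0 80
python3 -m pendant '[{"translation":[0,0,1],"delta_rot":[0,0,0]},{"translation":[0,0,2],"delta_rot":[0,0,0]},{"translation":[0,0,2],"delta_rot":[0,0,0]}]' 0 80
```

```text
time: 11.18
ee_pos: [0.4807, -0.1337, 0.1202]
tcp_rot: [[-0.999, 0.054, 0.001], [0.054, 0.999, -0.002], [-0.001, -0.002, -1.0]]
contact_force: [-2.3, -5.3, 7.9]
opening: 0.148
time: 11.43
ee_pos: [0.4807, -0.1338, 0.1184]
tcp_rot: [[-0.999, 0.054, 0.001], [0.054, 0.999, -0.002], [-0.001, -0.002, -1.0]]
contact_force: [-1.7, -5.4, 8.8]
opening: 0.147
```

```bash
python3 -m pendant '[{"translation":[0,0,1],"delta_rot":[0,0,0]},{"translation":[0,0,2],"delta_rot":[0,0,0]},{"translation":[0,0,2],"delta_rot":[0,0,0]}]' 0 80
python3 -m pendant '[{"translation":[0,0,1],"delta_rot":[0,0,0]},{"translation":[0,0,2],"delta_rot":[0,0,0]},{"translation":[0,0,2],"delta_rot":[0,0,0]}]' 0 80
```

```text
time: 11.68
ee_pos: [0.4807, -0.1338, 0.1164]
tcp_rot: [[-0.999, 0.055, 0.001], [0.055, 0.999, -0.002], [-0.001, -0.002, -1.0]]
contact_force: [-2.1, -6.1, 8.7]
opening: 0.15
time: 11.93
ee_pos: [0.4808, -0.1339, 0.1157]
tcp_rot: [[-0.999, 0.054, 0.001], [0.054, 0.999, -0.002], [-0.001, -0.002, -1.0]]
contact_force: [-6.0, -3.8, 19.3]
opening: 0.149
```

```bash
python3 -m pendant '[{"translation":[0,0,0],"delta_rot":[0,0,0]},{"translation":[0,0,0],"delta_rot":[0,0,0]},{"translation":[0,0,0],"delta_rot":[0,0,0]},{"translation":[0,0,0],"delta_rot":[0,0,0]},{"translation":[0,0,0],"delta_rot":[0,0,0]}]' 0 80
python3 -m pendant '[{"translation":[0,0,0],"delta_rot":[0,0,0]},{"translation":[0,0,0],"delta_rot":[0,0,0]},{"translation":[0,0,0],"delta_rot":[0,0,0]},{"translation":[0,0,0],"delta_rot":[0,0,0]},{"translation":[0,0,0],"delta_rot":[0,0,0]}]' 0 80
python3 - <<'E'
from h import *
for n in('wrist','scene','side'): snap(n,n+'8')
c=cv2.imread('pics/scene8.png')[170:245,165:345];cv2.imwrite('pics/k8.png',cv2.resize(c,None,fx=4.4,fy=4.4,interpolation=cv2.INTER_CUBIC))
E
```

```text
time: 12.35
ee_pos: [0.4808, -0.1339, 0.1157]
tcp_rot: [[-0.999, 0.054, 0.001], [0.054, 0.999, -0.002], [-0.001, -0.002, -1.0]]
contact_force: [-6.4, -4.6, 18.4]
opening: 0.152
time: 12.77
ee_pos: [0.4808, -0.1339, 0.1157]
tcp_rot: [[-0.999, 0.054, 0.001], [0.054, 0.999, -0.002], [-0.001, -0.002, -1.0]]
contact_force: [-5.6, -3.6, 19.8]
opening: 0.147
```

View pics/wrist8.png

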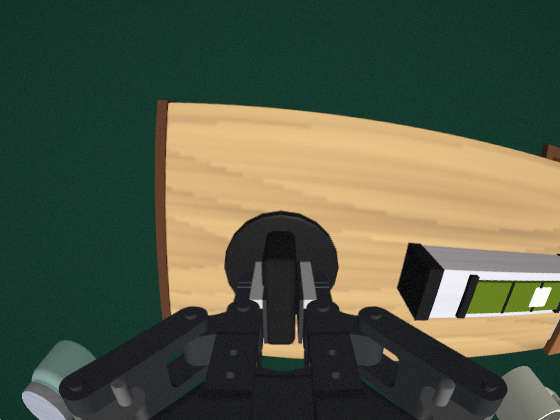

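View pics/k8.png

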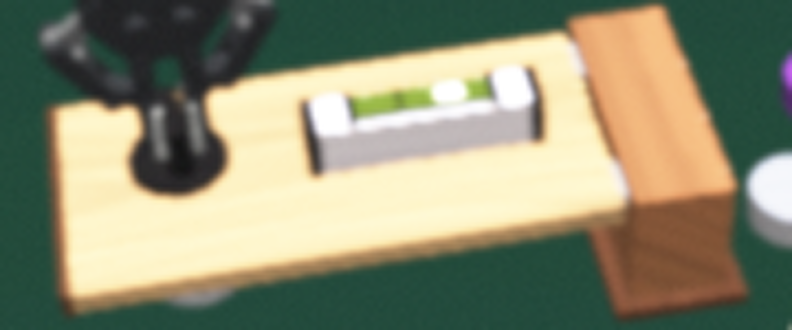

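The bubble sits on the plinth side of the marks, at (450,92) in the enlarged scene crop against a window centre near (420,97). The free end is therefore too low and the knob must turn clockwise. I'll measure the offset before turning.

```bash
cat > bub.py <<'E'
import sys
from h import *
def bub(f):
    s=load(f); u0=np.array([.5022,.0083]); yw=1.42
    x=np.array([np.cos(yw),np.sin(yw)])
    # rectify vial: sample along top face by projection
    im=s['color']; T=s['T'];K=s['mtx']
    z0=.082+.037
    # homography via projected corners of a 100x40 mm patch
    c=[];d=[]
    n=np.array([-x[1],x[0]])
    for a,b in[(-60,-20),(60,-20),(60,20),(-60,20)]:
        p=np.r_[u0+x*a/1e3+n*b/1e3,z0]; c.append(proj(s,p)); d.append(((a+60)*6,(20-b)*6))
    H=cv2.getPerspectiveTransform(np.float32(c),np.float32(d))
    return cv2.warpPerspective(im,H,(720,240))[:,:,::-1]
if __name__=='__main__':
    cv2.imwrite('pics/b_%s.png'%sys.argv[2],np.vstack([bub('scene'+sys.argv[1]),bub('side'+sys.argv[1])]))
E
python3 bub.py 8 8
```

```text
(no output)
```

View pics/b_8.png

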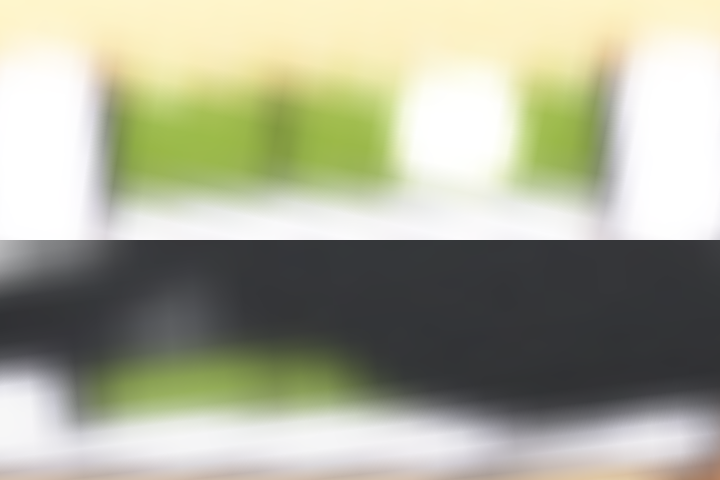

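```bash
python3 -m pendant '[{"translation":[0,0,0],"delta_rot":[0,0,0.06]},{"translation":[0,0,0],"delta_rot":[0,0,0.12]},{"translation":[0,0,0],"delta_rot":[0,0,0.18]},{"translation":[0,0,0],"delta_rot":[0,0,0.24]},{"translation":[0,0,0],"delta_rot":[0,0,0.3]}]' 0 100
python3 -m pendant '[{"translation":[0,0,0],"delta_rot":[0,0,0.06]},{"translation":[0,0,0],"delta_rot":[0,0,0.12]},{"translation":[0,0,0],"delta_rot":[0,0,0.18]},{"translation":[0,0,0],"delta_rot":[0,0,0.24]},{"translation":[0,0,0],"delta_rot":[0,0,0.3]}]' 0 100
```

```text
time: 13.33
ee_pos: [0.4809, -0.1342, 0.1157]
tcp_rot: [[-0.937, 0.35, 0.001], [0.35, 0.937, -0.003], [-0.002, -0.002, -1.0]]
contact_force: [-6.4, -6.2, 17.4]
opening: 0.143
time: 13.75
ee_pos: [0.4809, -0.1345, 0.1157]
tcp_rot: [[-0.791, 0.611, 0.001], [0.611, 0.791, -0.004], [-0.003, -0.002, -1.0]]
contact_force: [-5.6, -7.6, 17.1]
opening: 0.145
```

```bash
python3 -m pendant '[{"translation":[0,0,0],"delta_rot":[0,0,0.07]},{"translation":[0,0,0],"delta_rot":[0,0,0.14]},{"translation":[0,0,0],"delta_rot":[0,0,0.21]},{"translation":[0,0,0],"delta_rot":[0,0,0.29]},{"translation":[0,0,0],"delta_rot":[0,0,0.37]}]' 0 100
python3 -m pendant '[{"translation":[0,0,0],"delta_rot":[0,0,0.05]},{"translation":[0,0,0],"delta_rot":[0,0,0.05]},{"translation":[0,0,0],"delta_rot":[0,0,0.05]},{"translation":[0,0,0],"delta_rot":[0,0,0.05]},{"translation":[0,0,0],"delta_rot":[0,0,0.05]}]' 0 100
for i in 1 2 3; do python3 -m pendant '[{"translation":[0,0,0],"delta_rot":[0,0,0]},{"translation":[0,0,0],"delta_rot":[0,0,0]},{"translation":[0,0,0],"delta_rot":[0,0,0]},{"translation":[0,0,0],"delta_rot":[0,0,0]},{"translation":[0,0,0],"delta_rot":[0,0,0]}]' 0 100 | tail -2; done
python3 - <<'E'
from h import *
for n in('wrist','scene','side'): snap(n,n+'9')
E
python3 bub.py 9 9
```

```text
time: 14.17
ee_pos: [0.4808, -0.1349, 0.1157]
tcp_rot: [[-0.516, 0.857, 0.001], [0.857, 0.516, -0.004], [-0.004, -0.001, -1.0]]
contact_force: [-6.6, -8.6, 17.3]
opening: 0.146
time: 14.58
ee_pos: [0.4807, -0.1349, 0.1158]
tcp_rot: [[-0.475, 0.88, 0.001], [0.88, 0.475, -0.004], [-0.004, -0.001, -1.0]]
contact_force: [-7.5, -8.2, 17.8]
opening: 0.145
contact_force: [-6.9, -7.5, 17.5]
opening: 0.149
contact_force: [-7.7, -7.8, 17.3]
opening: 0.15
contact_force: [-6.4, -9.3, 17.3]
opening: 0.143
```

View pics/b_9.png

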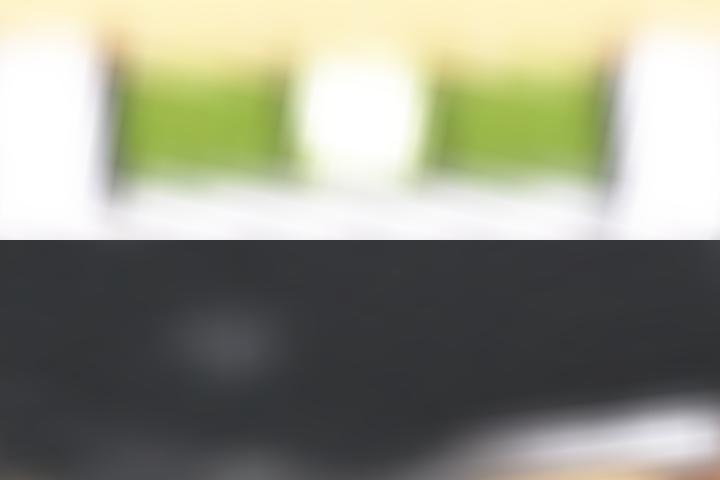

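View pics/wrist9.png

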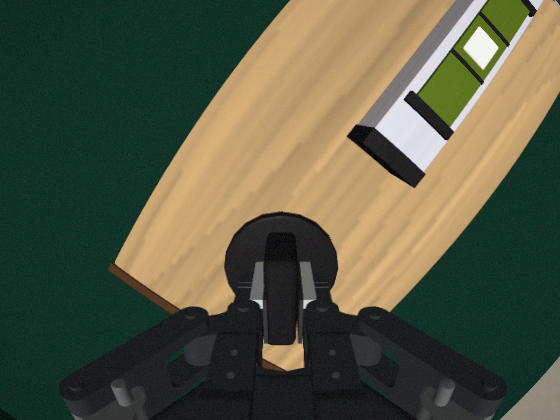

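Both the scene rectification (bubble at column 360, mid-marks about 358) and the wrist view (bubble and mid-marks both at about (481,47)) show the bubble centred. The push is steady at about 17 N with the knob gripped, so I'm handing in.

Run:
```python
from h import *
o=arm.observe();print(o['time'],o['contact_force'],o['opening'])
arm.close_job()
```

```text
15.9833 [-6.72950564 -8.07025115 17.06351359] 0.1445288425393103
the job is handed in; nothing more can be done
```

The job is handed in at 16.0 s, with the gripper still holding the knob and the bubble centred. No verdict is reported, so the result rests on my own checks.

- **Level:** I laid it lengthways on the bare part of the shelf and let go. It measured about 2 mm from the target spot and within about 0.01 rad of the shelf's direction.
- **Knob:** I pressed the foot down about 16 mm until it landed firmly on the steel disc, then turned the knob clockwise about 1.02 rad (about 1.07 rad estimated beforehand).
- **Last checks:** The scene and wrist views both put the bubble within about 1 mm of the middle. The push was steady at about 17 N down, with about 10 N of sideways force, and the gripper opening was steady.
- **Not confirmed:**
  - The side camera could not check the bubble at the end because the gripper blocked its view.
  - I did not re-measure the discs, mug, books and jar at the end. The arm kept clear of all of them.
  - I gripped the knob's bar about 7 to 8 mm higher than the stated grip point because the fingertips were touching its disc. I saw no sign of slipping.

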